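# Put the stray short tube back in its row, then present the red-capped tube

### The arm

A 6-joint arm with a two-finger parallel gripper is mounted at the origin on a cart in front of the work surface, level with it; the furniture and walls round the work are solid. World frame = base frame: x ahead of the robot, y to its left, z up, the work surface at z = 0. Lengths are in m, angles in rad, forces in N, time in s.
With the tool pointing down it reaches from about 0.275 to 0.85 m from the base axis. Payload 19 kg.
Tool frame: the origin (TCP) lies between the finger pads; the fingertips stand 17 mm ahead of it and the grasp point (between the pads) lies 2 mm behind it; z points along the fingers, y is the direction in which the jaws open and shut (so a half turn about z gives the same grasp; the last joint's range is limited). The gripper opens to 85 mm and grips with 20 to 120 N. Pads are 22 mm wide; open, the fingers measure 114 mm over their backs; the gripper's body (76 mm by 85 mm) begins 54 mm behind the grasp point. The pads swing forward as they close: fully open they stand 13 mm farther back than shut.
Start: joints at [1.161, 0.15, 1.437, -0, 1.554, -0.134], TCP at [0.157, 0.553, 0.248] pointing down, gripper open.
Joint ranges: [-2.8, 2.8], [-0.68, 2.1], [0.12, 2.68], [-1.39, 4.53], [0.16, 2.79], [-2.81, 2.81]. Speed limits (rad/s): [1.89, 1.89, 2.22, 3.01, 3.01, 3.01].

### API

Orientations are given as a unit quaternion [w, x, y, z].
In Python, from rig import read_state, camera, hand_in gives the robot as it stands. The module is installed in compiled form; this text tells all that it offers.
- The arm moves only by the shell command python3 -m creep 'ROWS' [OPENING] [FORCE]. ROWS is JSON, a list of rows, each a list of 6 numbers: the shift along the tool's x, y, z in m, then the turn, a rotation vector about the tool's x, y, z in degrees. A call has 1 to 8 rows; each row is the pose to reach, as a shift and turn from the pose commanded when the call began, along the tool's axes at that moment; what a row does not reach only later rows make up. A row lasts 1/10 s, in which the tool goes at most 50 mm and 8.59 degrees, less where a joint would pass 70% of its speed; a pose out of reach is approached as far as the arm can. A call with a gripper value outside its range is refused whole. OPENING is the finger opening in m, from 0 to 0.0854, set as the call begins (- or left out, the last holds). The fingers move at their own pace and stop on an object; FORCE is the grip in N (left out, the last holds). Time passes only in rows, so rows that repeat a pose let the fingers close. It gives the time, the measured TCP pose, the force and the opening at its end, in the units of the state.
- read_state(): the state, without advancing time (a new reading comes with each control period).
- camera(name): name is "scene" or "top"; returns a dict with "img" (480x640x3 uint8, red, green, blue), "K" (3x3 intrinsics, pixels), "camera_from_world" (4x4, takes a point from world to camera coordinates). Camera axes: x right, y down, z forward; pixel columns grow to the right and rows downward; lengths in m; the calibration is good to about 2 mm. A picture is of the moment at which its call begins. There is no depth.
- hand_in(): hands the job in, once; it reports no verdict.
The state is a dict: "time": time; "joints": joint angles; "dq": joint speeds; "joint_torque": joint torques, N m; "tool_pos": TCP position; "tcp_rot": TCP orientation; "wrist_force": force on the tool from outside, world axes, zero at the start; "torque": the same for the moment, N m; "width": finger opening in m.
Only numpy, scipy, OpenCV 4.12 (cv2) and the standard library are available. Lean on these libraries where they do the work, as an engineer would, in place of code of your own. Each camera call takes 0.05 s, during which the arm holds its last target.

### The job

The tubes in the two-step rack are kept by length: short ones in the low front row, long ones in the high back row. First move the short white-capped tube that stands in the back row to the free hole of the front row (the one with the green ring), right down in it, and let go; then draw the red-capped tube out of the rack, lean it to about 45 degrees with its cap end up so that it can be inspected, and finish while still holding it there, steady, its middle at least 20 cm above the bench. Leave the other tubes standing in their holes and everything else where it is.

Things in the scene. Friction and masses are not known exactly. Their poses are not given: they have to be found in the camera images.
- rack: blue two-step tube rack, 120 mm deep (x), 198 mm wide (y), fixed to the bench; the low front step (rack -x, the side of the robot) is 45 mm high, the high back step 75 mm high; three holes in each step, 60 mm apart along rack y, the two rows 60 mm apart along rack x. Origin: centre of the underside; x from the front row to the back row, y along the rows, z up
- front_hole_0 (a point): centre of the round hole's mouth in the rack's low front row, at the left end (+y of the rack); 18 mm wide with a 2 mm chamfer, 38 mm deep (flat floor 7 mm above the bench); z is up, out of the hole
- front_hole_1 (a point): centre of the round hole's mouth in the rack's low front row, in the middle; 18 mm wide with a 2 mm chamfer, 38 mm deep (flat floor 7 mm above the bench); z is up, out of the hole
- front_hole_2 (a point): centre of the round hole's mouth in the rack's low front row, at the right end (-y of the rack); 18 mm wide with a 2 mm chamfer, 38 mm deep (flat floor 7 mm above the bench); z is up, out of the hole
- back_hole_0 (a point): centre of the round hole's mouth in the rack's high back row, at the left end (+y of the rack); 18 mm wide with a 2 mm chamfer, 68 mm deep (flat floor 7 mm above the bench); z is up, out of the hole
- back_hole_1 (a point): centre of the round hole's mouth in the rack's high back row, in the middle; 18 mm wide with a 2 mm chamfer, 68 mm deep (flat floor 7 mm above the bench); z is up, out of the hole
- back_hole_2 (a point): centre of the round hole's mouth in the rack's high back row, at the right end (-y of the rack); 18 mm wide with a 2 mm chamfer, 68 mm deep (flat floor 7 mm above the bench); z is up, out of the hole
- free_hole (a point): centre of the mouth of the one free hole of the front row (any of the three), which has a flat green ring round it, 38 mm outside, 1 mm thick; z is up
- stray_tube_mid (a point): closed glass tube, 16 mm thick, 90 mm long, rounded foot; its top 20 mm is a white ribbed cap, 20 mm thick; 30 g. Point: its middle, 45 mm below the top; z runs up to the cap. The stray: at the start in any hole of the high back row, only the top 22 mm standing out. Fully down in a front hole it stands at the same height, the top 52 mm standing out
- red_tube_mid (a point): closed glass tube, 16 mm thick, 120 mm long, rounded foot; its top 20 mm is a red ribbed cap, 20 mm thick; about 30 g. Point: its middle, 60 mm below the top; z runs up to the cap. The only tube with a red cap; it stands in the back row (any of the three holes) and sticks out 52 mm above the step
- long_tube_mid (a point): closed glass tube, 16 mm thick, 120 mm long, rounded foot; its top 20 mm is a white ribbed cap, 20 mm thick; about 30 g. Point: its middle, 60 mm below the top; z runs up to the cap. It stands in the back row (any of the three holes) and stays there
- short_tube_0_mid (a point): closed glass tube, 16 mm thick, 90 mm long, rounded foot; its top 20 mm is a white ribbed cap, 20 mm thick; 30 g. Point: its middle, 45 mm below the top; z runs up to the cap. It stands in the front row (any hole but the free one) and stays there
- short_tube_1_mid (a point): closed glass tube, 16 mm thick, 90 mm long, rounded foot; its top 20 mm is a white ribbed cap, 20 mm thick; 30 g. Point: its middle, 45 mm below the top; z runs up to the cap. It stands in the front row (any hole but the free one) and stays there
- beaker: bystander, not to be disturbed: small clear empty beaker, 55 mm wide, 71 mm high; origin: centre of the underside
- lab_book: bystander, not to be disturbed: black closed notebook, 210x153x16 mm, lying flat; origin: centre of the underside
- tape_roll: bystander, not to be disturbed: roll of tan tape lying flat, 98 mm wide, 25 mm high; origin: centre of the underside
- petri_dish_a: bystander, not to be disturbed: round flat culture dish, 58 mm wide, 15 mm high; origin: centre of the underside
Mind the look-alikes: they are no part of the job. Leave any purple or yellow look-alike of the part that bears red_tube_mid alone.

How it is judged:
By the outcome, as a careful person would: the job done as asked, in the order asked, and still so for the second after the job is handed in, while the arm keeps its last pose, push and grip.
It also fails if it takes over 61 s, if anything falls off the work surface, if the arm or the gripper's body presses on something with over 40 N, if the wrist force passes 120 N, or if a joint passes its speed limit or range.

## Working session

There is one attempt and no reset: what is moved stays moved. The work goes in short steps, Python scripts to look and compute and a shell command to move; the robot and the scene stay as the last step left them, time stands still between calls to the robot, and variables do not carry over. Pictures are saved under pics/ and viewed, and the job is handed in when it is done.

```bash
mkdir -p pics
python3 - <<'E'
from rig import read_state,camera
import cv2,numpy as np
for n in("scene","top"):
    c=camera(n);cv2.imwrite(f"pics/{n}0.png",c["img"][:,:,::-1]);print(n,c["K"].round(1).tolist(),c["camera_from_world"].round(4).tolist())
print(read_state())
E
```

```text
scene [[446.1, 0.0, 319.9], [0.0, 446.1, 238.5], [0.0, 0.0, 1.0]] [[-0.8123, -0.5829, -0.0185, 0.516], [-0.3569, 0.5218, -0.7748, 0.2386], [0.4613, -0.6228, -0.6319, 1.1109], [0.0, 0.0, 0.0, 1.0]]
top [[478.7, 0.0, 319.5], [0.0, 478.7, 235.1], [0.0, 0.0, 1.0]] [[-0.0223, -0.9997, -0.009, 0.1108], [-0.9976, 0.0229, -0.0647, 0.5909], [0.0649, 0.0075, -0.9979, 1.449], [0.0, 0.0, 0.0, 1.0]]
{'time': 0.1, 'joints': array([ 1.16101604e+00,  1.50943564e-01,  1.43797166e+00, -1.92142221e-05,
        1.55378984e+00, -1.34021658e-01]), 'dq': array([ 0.00067913, -0.00123497, -0.00112551, -0.00112235,  0.00141902,
        0.00026596]), 'joint_torque': array([ 4.87591984e-03, -7.14374471e+01, -5.71794963e+01, -2.03689756e-04,
        6.93245471e-03, -3.10518510e-05]), 'tool_pos': array([0.15651316, 0.55307478, 0.24772917]), 'tcp_rot': array([-1.40123032e-04,  1.37442677e-01,  9.90509566e-01, -5.38349685e-04]), 'wrist_force': array([ 0.4729165 , -0.04055255, -0.33400043]), 'torque': array([ 0.02738778,  0.05078251, -0.00446069]), 'width': 0.08552095952367318}
```

View pics/scene0.png

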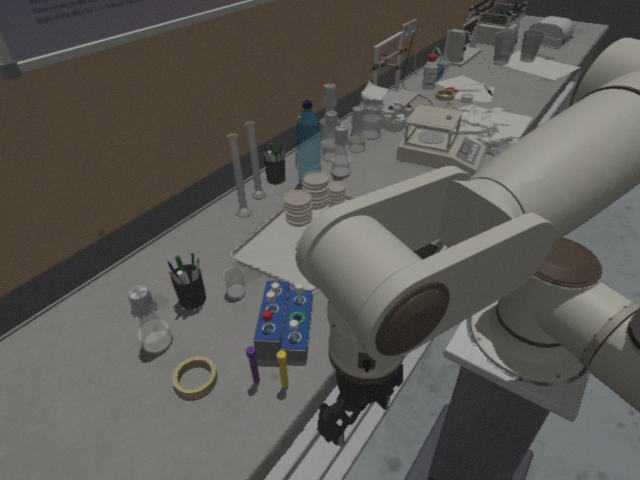

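View pics/top0.png

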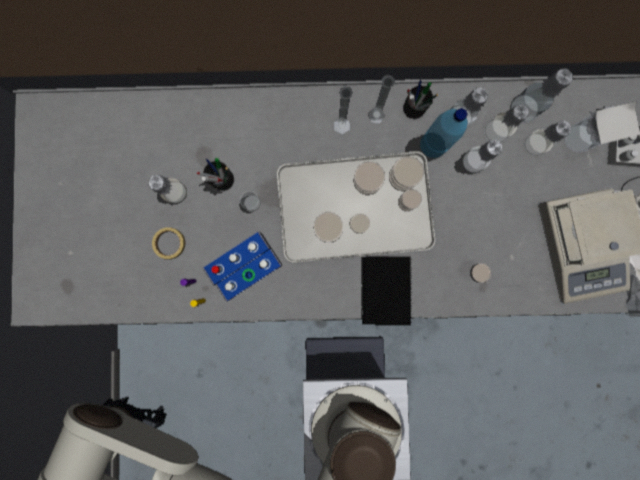

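The top view shows the rack at about (243,266), with the red cap at (217,269) and the green ring at (249,275). The purple (185,282) and yellow (195,303) look-alikes stand outside the rack. I'll enlarge both views.

Run:
```python
import cv2
a=cv2.imread("pics/top0.png")[225:310,170:290];b=cv2.imread("pics/scene0.png")[270:400,235:335]
cv2.imwrite("pics/c1.png",cv2.resize(a,None,fx=6,fy=6,interpolation=cv2.INTER_CUBIC))
cv2.imwrite("pics/c2.png",cv2.resize(b,None,fx=4.6,fy=4.6,interpolation=cv2.INTER_CUBIC))
```

```text
(no output)
```

View pics/c1.png

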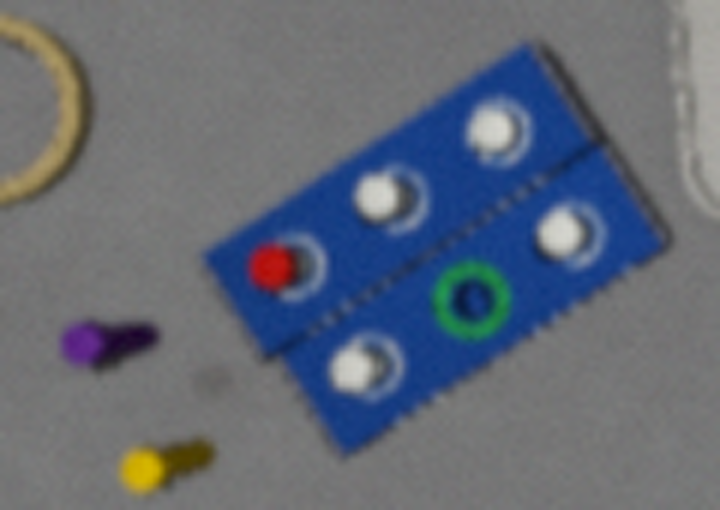

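View pics/c2.png

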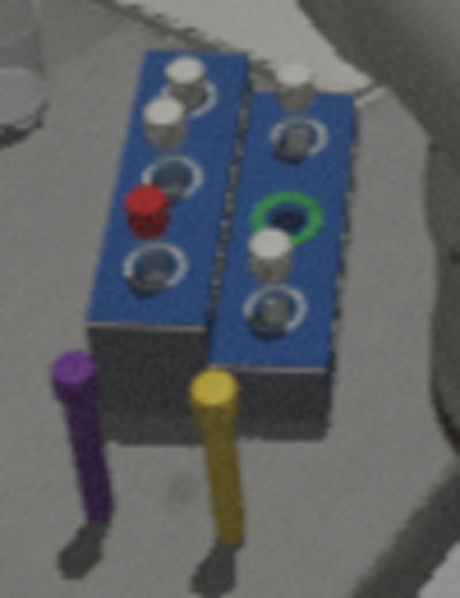

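Candidates for the stray in the top view are the five white caps: back row (252,247) and (233,258), front row (263.5,264) and (229,286), with red at (215,269) and the purple and yellow tubes outside. The close crop shows that the back-row cap at top (252,247), scene (275,288), sits low on the step, so it is the stray (back_hole_2). The one at (233,258) sticks out high, so it is the long tube. Red is in back_hole_0 and the free hole is front_hole_1.

```bash
cat > h.py <<'E'
import numpy as np
from scipy.spatial.transform import Rotation as R
from rig import read_state,camera
def proj(c,P):
    P=np.atleast_2d(P);q=(c["camera_from_world"]@np.c_[P,np.ones(len(P))].T)[:3];u=c["K"]@q
    return (u[:2]/u[2]).T
def pose():
    s=read_state();q=s["tcp_rot"];return s,np.array(s["tool_pos"]),R.from_quat([q[1],q[2],q[3],q[0]])
E
python3 - <<'E'
from h import *
from scipy.optimize import least_squares
T=camera("top");S=camera("scene")
rt={'red':(30,60,127,271,268),'long':(30,0,127,379,197),'stray':(30,-60,97,493,130),'s0':(-30,-60,97,561,233),'s1':(-30,60,97,352,369),'ring':(-30,0,46,472,300),'c1':(60,99,75,207,257),'c2':(60,-99,75,533,43),'c3':(-60,99,45,347,452)}
rs={'red':(30,60,127,147,195),'long':(30,0,127,164,107),'stray':(30,-60,97,184,66),'s0':(-30,-60,97,295,74),'s1':(-30,60,97,270,240),'ring':(-30,0,46,287,219),'a':(60,-99,75,150,50),'b':(60,99,75,90,323),'c':(0,99,75,208,327),'d':(-60,99,45,328,368)}
names=list(rt)+list(rs)
A=np.array(list(rt.values()),float);B=np.array(list(rs.values()),float)
pa=A[:,3:]/6+[170,225]-.42;pb=B[:,3:]/4.6+[235,270]-.4
def W(p,L):
    c,s=np.cos(p[2]),np.sin(p[2]);L=L/1000
    return np.c_[p[0]+c*L[:,0]-s*L[:,1],p[1]+s*L[:,0]+c*L[:,1],L[:,2]]
def f(p,bo=0):
    a=proj(T,W(p,A[:,:3]))-pa;b=proj(S,W(p,B[:,:3]))-pb
    return np.r_[a,b] if bo else np.r_[a,b].ravel()
r=least_squares(f,[.5,.25,.5],loss='soft_l1');print(r.x,np.degrees(r.x[2]))
for n,e in zip(names,f(r.x,1)):print(n,e.round(2))
np.save("rack.npy",r.x)
for n,m in(("top",slice(0,9)),("sc",slice(9,None))):
    g=(lambda p:(proj(T,W(p,A[:,:3]))-pa).ravel()) if n=="top" else (lambda p:(proj(S,W(p,B[:,:3]))-pb).ravel())
    print(n,least_squares(g,r.x).x)
for n,L in(("stray",(30,-60,97)),("free",(-30,0,45)),("red",(30,60,127))):print(n,W(r.x,np.array([L])).round(4))
s,p,Q=pose();print(p,Q.as_matrix().round(3))
E
```

```text
[0.50430183 0.32788283 0.56248568] 32.22805525297927
red [ 0.37 -0.55]
long [ 0.12 -0.41]
stray [ 0.4  -0.46]
s0 [ 0.32 -0.38]
s1 [ 0.41 -0.1 ]
ring [ 0.56 -0.38]
c1 [-1.57  0.  ]
c2 [ 0.37 -1.37]
c3 [-0.82  0.97]
red [0.3  0.58]
long [0.43 0.53]
stray [0.59 0.45]
s0 [ 0.11 -0.58]
s1 [0.53 0.37]
ring [ 0.52 -0.35]
a [-0.63 -1.03]
b [-0.79  0.55]
c [-0.36  0.65]
d [0.31 0.87]
top [0.50341179 0.32795834 0.56069696]
sc [0.50505926 0.32740903 0.5641374 ]
stray [[0.5617 0.2931 0.097 ]]
free [[0.4789 0.3119 0.045 ]]
red [[0.4977 0.3946 0.127 ]]
[0.1565569  0.55315576 0.24794425] [[-0.962  0.272 -0.   ]
 [ 0.272  0.962 -0.001]
 [ 0.    -0.001 -1.   ]]
```

```bash
cat >> h.py <<'E'
def W(p,L):
    L=np.atleast_2d(L)/1000;c,s=np.cos(p[2]),np.sin(p[2])
    return np.c_[p[0]+c*L[:,0]-s*L[:,1],p[1]+s*L[:,0]+c*L[:,1],L[:,2]]
def down(az):  # tool down, jaw (tool y) at azimuth az
    y=np.array([np.cos(az),np.sin(az),0]);z=np.array([0,0,-1.]);return R.from_matrix(np.c_[np.cross(y,z),y,z])
def to(P,Rt=None):
    s,p,Q=pose();d=Q.inv().apply(np.array(P)-p)
    rv=np.degrees((Q.inv()*Rt).as_rotvec()) if Rt is not None else np.zeros(3)
    print("t",round(s["time"],2),"w",round(s["width"],4),"F",s["wrist_force"].round(1),"p",p.round(4),"shift",d.round(4),"rot",rv.round(2));return d,rv
E
python3 - <<'E'
from h import *
from scipy.optimize import least_squares
T=camera("top");S=camera("scene")
L=np.array([(30,60,127),(30,0,127),(30,-60,97),(-30,-60,97),(-30,60,97),(-30,0,46)],float)
pa=np.array([(271,268),(379,197),(493,130),(561,233),(352,369),(472,300)])/6+[170,225]-.42
pb=np.array([(147,195),(164,107),(184,66),(295,74),(270,240),(287,219)])/4.6+[235,270]-.4
f=lambda p:np.r_[proj(T,W(p,L))-pa,proj(S,W(p,L))-pb].ravel()
r=least_squares(f,[.5,.33,.56]);print(r.x,r.fun.round(2).reshape(-1,2).tolist())
np.save("rack.npy",r.x)
for n,l in(("stray",L[2]),("free",L[5]),("red",L[0])):print(n,W(r.x,l).round(4))
q=W(r.x,L[2])[0]; to([q[0],q[1],.2],down(r.x[2]))
E
```

```text
[0.50431541 0.32862745 0.55753379] [[0.1, -0.67], [-0.1, -0.44], [0.24, -0.4], [0.08, -0.27], [0.06, -0.15], [0.27, -0.35], [-0.04, 0.73], [0.23, 0.67], [0.52, 0.58], [0.04, -0.37], [0.19, 0.62], [0.32, -0.12]]
stray [[0.5615 0.2936 0.097 ]]
free [[0.4789 0.3128 0.046 ]]
red [[0.498  0.3954 0.127 ]]
t 0.3 w 0.0855 F [-0.2 -0.1  0.5] p [0.1566 0.5532 0.2481] shift [-0.4603 -0.1395  0.0481] rot [-3.000e-02  1.000e-02  4.225e+01]
```

```bash
python3 -m creep '[[-0.045,-0.0137,0,0,0,5.3],[-0.09,-0.027,0,0,0,10.6],[-0.138,-0.042,0,0,0,15.9],[-0.184,-0.056,0,0,0,21.1],[-0.23,-0.07,0,0,0,26.4],[-0.276,-0.084,0,0,0,31.7],[-0.322,-0.098,0,0,0,37],[-0.368,-0.112,0,0,0,42.2]]' 0.042 40
python3 - <<'E'
from h import *
r=np.load("rack.npy");q=W(r,(30,-60,97))[0]; to([q[0],q[1],.15],down(r[2]))
E
```

```text
time: 1.1
tool_pos: [0.4816, 0.3438, 0.2484]
tcp_rot: [0.0, 0.487, 0.874, 0.0]
wrist_force: [0.5, 0.2, -0.2]
width: 0.0418
t 1.1 w 0.0418 F [ 0.5  0.2 -0.2] p [0.4816 0.3438 0.2484] shift [-0.0848  0.0414  0.0984] rot [ 0.01  0.   -0.17]
```

```bash
python3 -m creep '[[-0.042,0.02,0.005,0,0,0],[-0.0848,0.0414,0.02,0,0,0],[-0.0848,0.0414,0.06,0,0,0],[-0.0848,0.0414,0.0984,0,0,0],[-0.0848,0.0414,0.0984,0,0,0],[-0.0848,0.0414,0.0984,0,0,0]]'
python3 - <<'E'
from h import *
import cv2
r=np.load("rack.npy");q=W(r,(30,-60,97))[0]; to([q[0],q[1],.0935],down(r[2]))
for n,(y0,y1,x0,x1) in dict(top=(225,310,170,290),scene=(260,380,220,360)).items():
    c=camera(n);cv2.imwrite(f"pics/{n}1.png",cv2.resize(c["img"][y0:y1,x0:x1,::-1],None,fx=5,fy=5,interpolation=cv2.INTER_CUBIC))
E
```

```text
time: 1.7
tool_pos: [0.5602, 0.2954, 0.1508]
tcp_rot: [-0.0, 0.485, 0.875, -0.0]
wrist_force: [0.6, -0.5, 0.2]
width: 0.0419
t 1.7 w 0.0419 F [ 0.6 -0.5  0.2] p [0.5602 0.2954 0.1508] shift [-0.0022  0.0001  0.0573] rot [-0.02 -0.    0.06]
```

View pics/scene1.png

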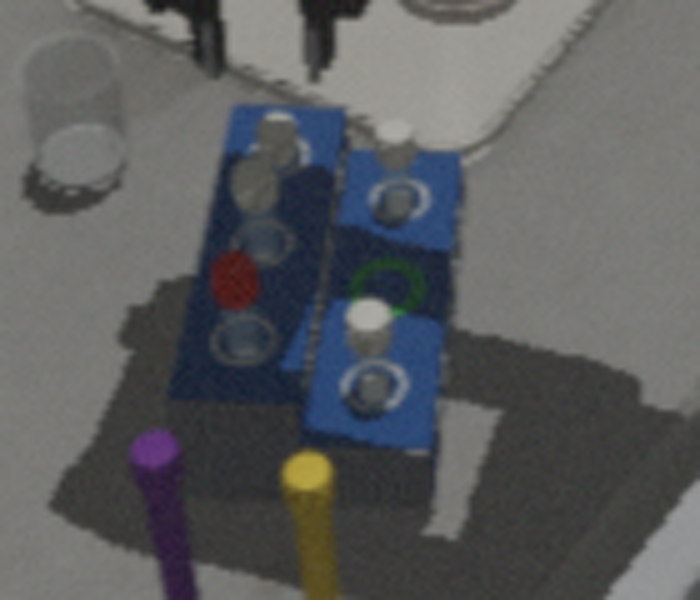

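View pics/top1.png

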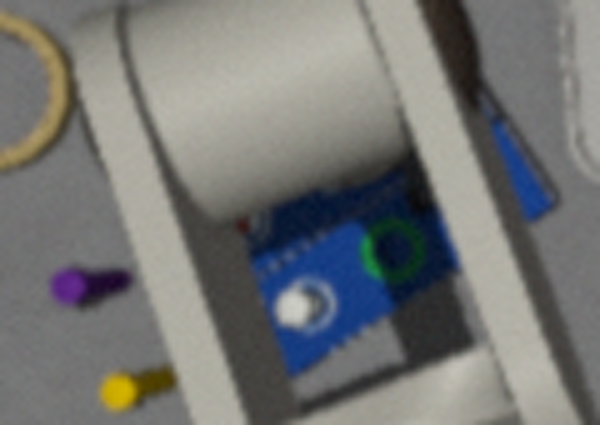

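Run:
```python
from h import *
S=camera("scene");s,p,Q=pose()
for o in([0,.021,.014],[0,-.021,.014],[0,0,.014]):print(((proj(S,p+Q.apply(o))-[220,260])*5).round(0))
r=np.load("rack.npy");print(((proj(S,W(r,(30,-60,97)))-[220,260])*5).round(0))
```

```text
[[224.  65.]]
[[309.  67.]]
[[267.  66.]]
[[276. 123.]]
```

```bash
python3 -m creep '[[-0.001,0,0.012,0,0,0],[-0.002,0,0.025,0,0,0],[-0.002,0,0.038,0,0,0],[-0.002,0,0.038,0,0,0]]'
python3 - <<'E'
from h import *
import cv2
c=camera("scene");cv2.imwrite("pics/s2.png",cv2.resize(c["img"][250:310,240:320,::-1],None,fx=10,fy=10,interpolation=cv2.INTER_CUBIC))
s,p,Q=pose();print(p)
for o in([0,.021,.014],[0,-.021,.014],[0,0,.014]):print(((proj(c,p+Q.apply(o))-[240,250])*10).round(0))
E
```

```text
time: 2.25
tool_pos: [0.5603, 0.2931, 0.1092]
tcp_rot: [-0.001, 0.485, 0.875, -0.001]
wrist_force: [-0.8, 0.2, 0.1]
width: 0.0421
[0.56072906 0.29333414 0.11046561]
[[272. 345.]]
[[437. 350.]]
[[355. 348.]]
```

View pics/s2.png

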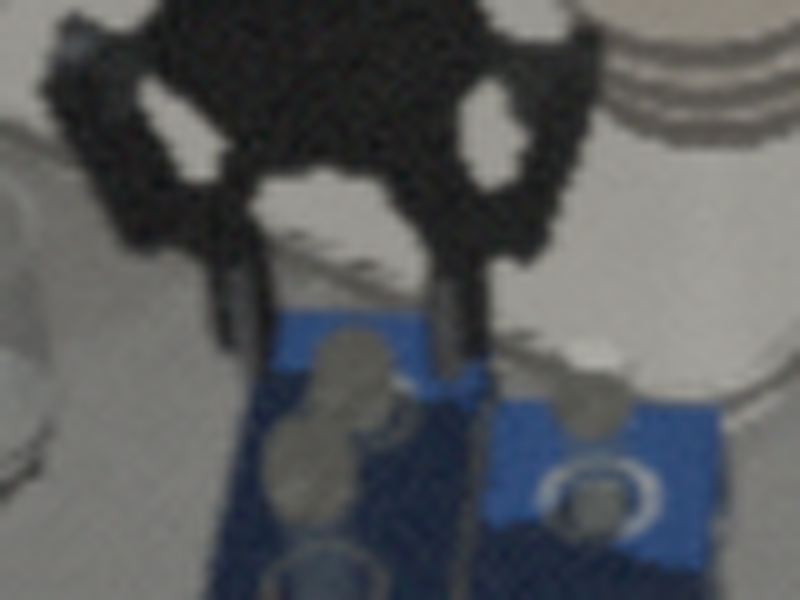

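The stray's cap at crop (354,365) sits centred between the finger tips, whose inner faces are at 272 and 430. I'll descend and grip.

```bash
python3 -m creep '[[0,0,0.008,0,0,0],[0,0,0.016,0,0,0],[0,0,0.016,0,0,0],[0,0,0.016,0,0,0]]'; python3 -m creep '[[0,0,0,0,0,0],[0,0,0,0,0,0],[0,0,0,0,0,0],[0,0,0,0,0,0],[0,0,0,0,0,0]]' 0.010 40
python3 - <<'E'
from h import *
r=np.load("rack.npy");q=W(r,(30,-60,97))[0]; to([q[0],q[1],.0935],down(r[2]))
E
```

```text
time: 2.7
tool_pos: [0.5612, 0.2936, 0.0957]
tcp_rot: [-0.0, 0.485, 0.875, -0.0]
wrist_force: [0.7, 0.5, -0.1]
width: 0.0418
time: 3.2
tool_pos: [0.5615, 0.2936, 0.0963]
tcp_rot: [0.0, 0.485, 0.875, 0.0]
wrist_force: [-0.2, -0.1, 5.3]
width: 0.0183
t 3.2 w 0.0183 F [-0.2 -0.1  5.3] p [0.5615 0.2936 0.0963] shift [-0.0001 -0.      0.0028] rot [0.04 0.01 0.05]
```

```bash
python3 -m creep '[[0,0,-0.005,0,0,0],[0,0,-0.01,0,0,0],[0,0,-0.02,0,0,0],[0,0,-0.03,0,0,0],[0,0,-0.03,0,0,0]]'
python3 - <<'E'
from h import *
import cv2
c=camera("scene");cv2.imwrite("pics/s3.png",cv2.resize(c["img"][240:310,240:320,::-1],None,fx=8,fy=8,interpolation=cv2.INTER_CUBIC))
to([0.5615,0.2936,.2])
E
```

```text
time: 3.7
tool_pos: [0.562, 0.2939, 0.128]
tcp_rot: [0.001, 0.485, 0.875, 0.001]
wrist_force: [-0.0, 0.4, -0.5]
width: 0.0181
t 3.75 w 0.0183 F [-0.2  0.4 -0.6] p [0.5616 0.2937 0.127 ] shift [-0.     -0.0001 -0.073 ] rot [0. 0. 0.]
```

View pics/s3.png

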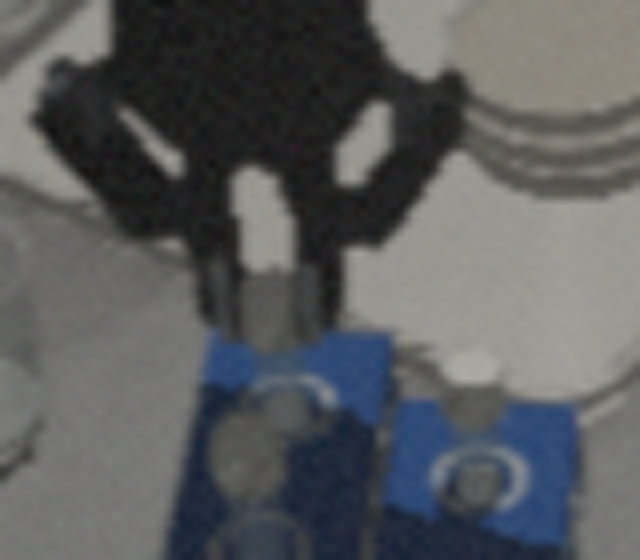

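The stray tube is gripped by its cap, at crop (267,300), and has risen with the tool. I'll lift it clear and then traverse.

```bash
python3 -m creep '[[0,0,-0.015,0,0,0],[0,0,-0.03,0,0,0],[0,0,-0.045,0,0,0],[0,0,-0.06,0,0,0],[0,0,-0.06,0,0,0],[0,0,-0.06,0,0,0]]'
python3 - <<'E'
from h import *
r=np.load("rack.npy");q=W(r,(-30,0,45))[0]; to([q[0],q[1],.187],down(r[2]))
E
```

```text
time: 4.35
tool_pos: [0.5613, 0.2936, 0.1861]
tcp_rot: [0.0, 0.485, 0.875, 0.0]
wrist_force: [-0.4, 0.2, -0.8]
width: 0.0181
t 4.35 w 0.0181 F [-0.4  0.2 -0.8] p [0.5613 0.2936 0.1861] shift [ 0.0599 -0.0598 -0.0009] rot [0.03 0.01 0.05]
```

```bash
python3 -m creep '[[0.012,-0.012,0,0,0,0],[0.024,-0.024,0,0,0,0],[0.036,-0.036,0,0,0,0],[0.048,-0.048,0,0,0,0],[0.06,-0.06,0,0,0,0],[0.06,-0.06,0,0,0,0],[0.06,-0.06,0,0,0,0]]'
python3 - <<'E'
from h import *
import cv2
for n,(y0,y1,x0,x1) in dict(top=(245,305,190,290),scene=(260,350,250,350)).items():
    c=camera(n);cv2.imwrite(f"pics/{n}4.png",cv2.resize(c["img"][y0:y1,x0:x1,::-1],None,fx=6,fy=6,interpolation=cv2.INTER_CUBIC))
    r=np.load("rack.npy");s,p,Q=pose()
    for m,P in(("hole",W(r,(-30,0,45))[0]),("foot",p+[0,0,.0007-.0900])):print(n,m,((proj(c,P)-[x0,y0])*6).round())
r=np.load("rack.npy");q=W(r,(-30,0,45))[0]; to([q[0],q[1],.0963],down(r[2]))
E
```

```text
time: 5.05
tool_pos: [0.4784, 0.3128, 0.186]
tcp_rot: [0.0, 0.485, 0.875, 0.0]
wrist_force: [0.3, -0.8, 0.1]
width: 0.0186
top hole [[351. 175.]]
top foot [[335. 177.]]
scene hole [[284. 344.]]
scene foot [[278. 259.]]
t 5.15 w 0.0183 F [ 0.7 -0.5 -0.5] p [0.4789 0.3126 0.1858] shift [0.0002 0.     0.0895] rot [0.   0.01 0.05]
```

View pics/scene4.png

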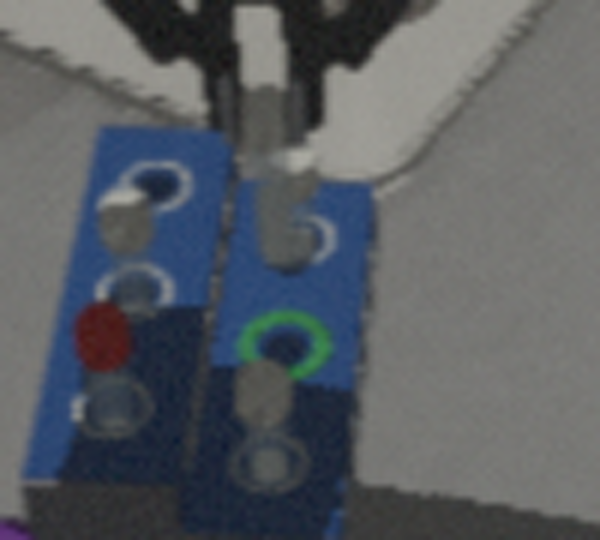

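View pics/top4.png

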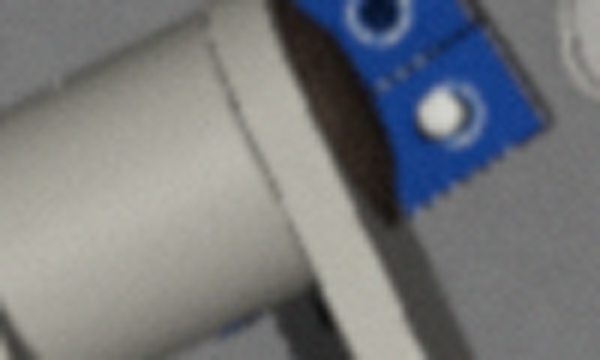

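Run:
```python
from h import *
import cv2
c=camera("scene");s,p,Q=pose()
im=cv2.resize(c["img"][265:325,265:325,::-1],None,fx=10,fy=10,interpolation=cv2.INTER_CUBIC)
im=cv2.convertScaleAbs(im,alpha=1.8)
for dz in(0,-.02,-.04,-.06,-.08,-.0893):
    u=((proj(c,p+[0,0,dz])[0]-[265,265])*10+5).astype(int);print(dz,u);cv2.circle(im,tuple(map(int,u)),3,(0,0,255),-1)
cv2.imwrite("pics/s5.png",im)
```

```text
0 [297 119]
-0.02 [301 181]
-0.04 [306 242]
-0.06 [311 301]
-0.08 [315 359]
-0.0893 [317 386]
```

View pics/s5.png

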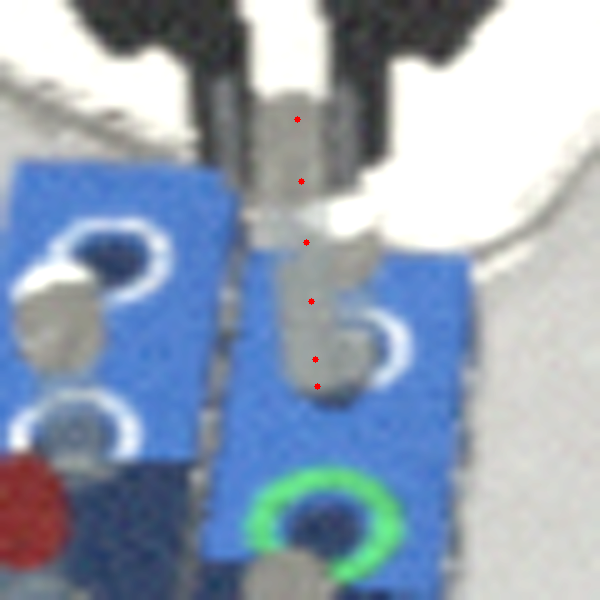

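The held tube hangs straight along the predicted axis, to within about 1–2 mm, and the green-ringed hole at (325,525) lies straight below it. I'll descend.

```bash
python3 -m creep '[[0,0,0.012,0,0,0],[0,0,0.024,0,0,0],[0,0,0.036,0,0,0],[0,0,0.044,0,0,0],[0,0,0.048,0,0,0],[0,0,0.052,0,0,0],[0,0,0.056,0,0,0],[0,0,0.06,0,0,0]]'
python3 - <<'E'
from h import *
r=np.load("rack.npy");q=W(r,(-30,0,45))[0]; to([q[0],q[1],.0963],down(r[2]))
E
```

```text
time: 6.0
tool_pos: [0.4787, 0.3127, 0.1259]
tcp_rot: [0.0, 0.485, 0.875, 0.0]
wrist_force: [-0.3, -0.0, -0.0]
width: 0.0182
t 6.0 w 0.0182 F [-0.3 -0.  -0. ] p [0.4787 0.3127 0.1259] shift [-0.      0.0001  0.0296] rot [0.03 0.01 0.05]
```

```bash
python3 -m creep '[[0,0,0.006,0,0,0],[0,0,0.012,0,0,0],[0,0,0.018,0,0,0],[0,0,0.023,0,0,0],[0,0,0.026,0,0,0],[0,0,0.028,0,0,0],[0,0,0.0295,0,0,0],[0,0,0.0295,0,0,0]]'
```

```text
time: 6.8
tool_pos: [0.4787, 0.3127, 0.0965]
tcp_rot: [0.0, 0.485, 0.875, 0.0]
wrist_force: [-0.7, 0.9, -0.0]
width: 0.0185
```

```bash
python3 -m creep '[[0,0,0.0008,0,0,0],[0,0,0.0015,0,0,0],[0,0,0.0015,0,0,0]]'
```

```text
time: 7.1
tool_pos: [0.4792, 0.3129, 0.0961]
tcp_rot: [0.001, 0.485, 0.875, 0.001]
wrist_force: [-1.5, -1.5, 13.2]
width: 0.0181
```

It touched the floor with 13 N. I'll release it and rise.

```bash
python3 -m creep '[[0,0,-0.001,0,0,0],[0,0,-0.001,0,0,0],[0,0,-0.001,0,0,0],[0,0,-0.001,0,0,0],[0,0,-0.001,0,0,0]]' 0.042 40; python3 -m creep '[[0,0,-0.01,0,0,0],[0,0,-0.03,0,0,0],[0,0,-0.06,0,0,0],[0,0,-0.09,0,0,0],[0,0,-0.11,0,0,0],[0,0,-0.11,0,0,0]]'
python3 - <<'E'
from h import *
import cv2
c=camera("scene");cv2.imwrite("pics/s6.png",cv2.resize(c["img"][265:365,245:345,::-1],None,fx=6,fy=6,interpolation=cv2.INTER_CUBIC))
r=np.load("rack.npy")
print(((proj(c,W(r,[(-30,0,97),(30,60,127)]))-[245,265])*6).round())
q=W(r,(30,60,45))[0]; to([q[0],q[1],.15],down(r[2]))
E
```

```text
time: 7.6
tool_pos: [0.4786, 0.3126, 0.0957]
tcp_rot: [-0.0, 0.485, 0.875, -0.0]
wrist_force: [-0.9, 0.2, 0.1]
width: 0.042
time: 8.2
tool_pos: [0.4795, 0.3131, 0.2097]
tcp_rot: [0.001, 0.485, 0.875, 0.002]
wrist_force: [1.1, 0.9, -0.9]
width: 0.0419
[[307. 228.]
 [129. 286.]]
t 8.25 w 0.0419 F [-1.   0.9 -1.2] p [0.479  0.3129 0.2077] shift [0.0599 0.0597 0.0578] rot [0.15 0.02 0.05]
```

View pics/s6.png

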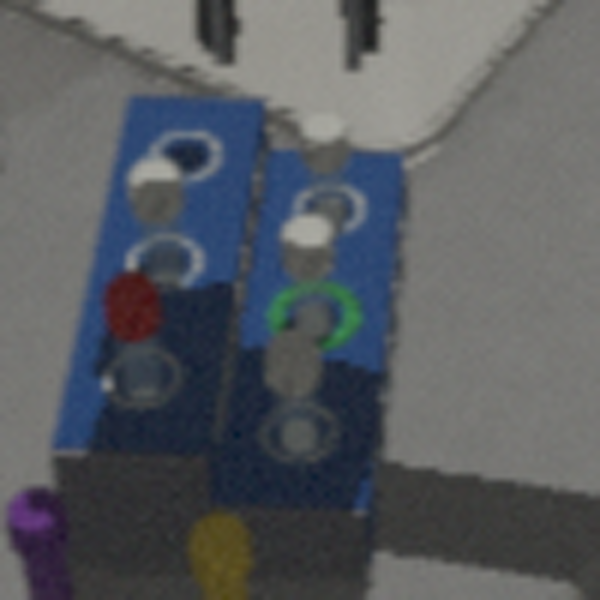

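The stray now stands in the ringed hole, with its cap top at (307,230) against a predicted (307,228) for fully down. Next is red.

```bash
python3 -m creep '[[0.02,0.02,0,0,0,0],[0.04,0.04,0,0,0,0],[0.06,0.06,0.01,0,0,0],[0.06,0.06,0.03,0,0,0],[0.06,0.06,0.045,0,0,0],[0.06,0.06,0.0577,0,0,0],[0.06,0.06,0.0577,0,0,0]]'
python3 - <<'E'
from h import *
import cv2
c=camera("scene");cv2.imwrite("pics/s7.png",cv2.resize(c["img"][255:335,225:325,::-1],None,fx=7,fy=7,interpolation=cv2.INTER_CUBIC))
r=np.load("rack.npy")
q=W(r,(30,60,45))[0]; to([q[0],q[1],.114],down(r[2]))
E
```

```text
time: 8.95
tool_pos: [0.497, 0.3945, 0.1461]
tcp_rot: [-0.001, 0.485, 0.874, -0.001]
wrist_force: [-0.8, -0.5, -0.2]
width: 0.0419
t 9.0 w 0.0421 F [ 1.1  0.1 -0.2] p [0.4975 0.3947 0.1476] shift [0.0003 0.0009 0.0336] rot [-0.08  0.    0.02]
```

View pics/s7.png

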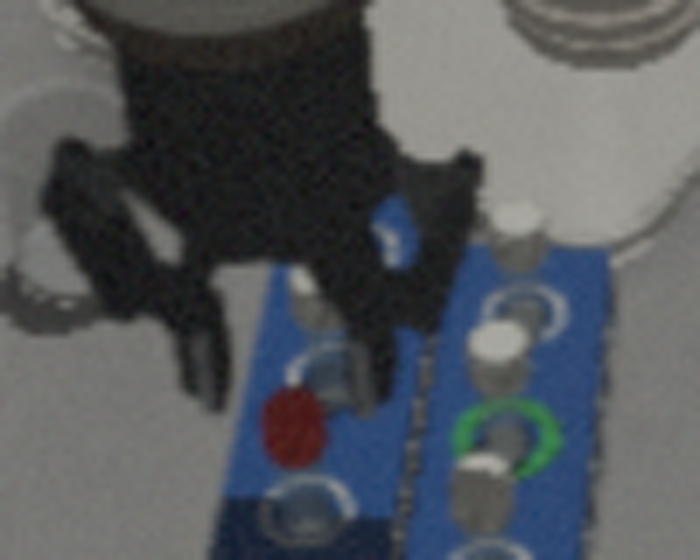

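Red's cap at (295,425) lies centred between the finger tips (228 and 357). I'll descend and grip.

```bash
python3 -m creep '[[0,0,0.01,0,0,0],[0,0,0.02,0,0,0],[0,0,0.03,0,0,0],[0,0,0.034,0,0,0],[0,0,0.034,0,0,0]]'; python3 -m creep '[[0,0,0,0,0,0],[0,0,0,0,0,0],[0,0,0,0,0,0],[0,0,0,0,0,0],[0,0,0,0,0,0]]' 0.010 60; python3 -m creep '[[0,0,-0.01,0,0,0],[0,0,-0.022,0,0,0],[0,0,-0.034,0,0,0],[0,0,-0.046,0,0,0],[0,0,-0.058,0,0,0],[0,0,-0.07,0,0,0],[0,0,-0.08,0,0,0],[0,0,-0.09,0,0,0]]'
```

```text
time: 9.5
tool_pos: [0.4974, 0.3952, 0.1133]
tcp_rot: [-0.0, 0.485, 0.875, -0.001]
wrist_force: [-0.5, 0.6, 0.8]
width: 0.0422
time: 10.0
tool_pos: [0.4979, 0.3955, 0.1147]
tcp_rot: [0.0, 0.485, 0.875, 0.0]
wrist_force: [-0.0, 0.1, 6.1]
width: 0.0181
time: 10.8
tool_pos: [0.4977, 0.3953, 0.205]
tcp_rot: [0.0, 0.485, 0.875, -0.0]
wrist_force: [-0.9, 0.1, -0.3]
width: 0.0182
```

```bash
python3 -m creep '[[0,0,-0.02,0,0,0],[0,0,-0.04,0,0,0],[0,0,-0.06,0,0,0],[0,0,-0.08,0,0,0],[0,0,-0.1,0,0,0],[0,0,-0.12,0,0,0],[0,0,-0.125,0,0,0]]'; python3 -m creep '[[0,0,0,-6,0,0],[0,0,0,-12,0,0],[0,0,0,-18,0,0],[0,0,0,-24,0,0],[0,0,0,-30,0,0],[0,0,0,-36,0,0],[0,0,0,-42,0,0],[0,0,0,-45,0,0]]'
python3 - <<'E'
from h import *
import cv2
for n in("top","scene"):
    c=camera(n);cv2.imwrite(f"pics/{n}8.png",c["img"][:,:,::-1])
s,p,Q=pose();z=Q.apply([0,0,1]);m=p+z*.0467;print(p,z,np.degrees(np.arccos(-z[2])),"mid",m,s["width"],s["joints"].round(2))
print("cap/mid/foot px",proj(c,[p-z*.0133,m,m+z*.06]).round(1).tolist())
E
```

```text
time: 11.5
tool_pos: [0.4979, 0.3955, 0.3316]
tcp_rot: [0.001, 0.485, 0.875, 0.001]
wrist_force: [-0.7, -0.3, 0.4]
width: 0.0181
time: 12.3
tool_pos: [0.4967, 0.3949, 0.3279]
tcp_rot: [0.186, 0.448, 0.808, 0.336]
wrist_force: [0.6, 0.1, -0.4]
width: 0.0182
[0.49661379 0.3948042  0.32771488] [ 0.59906631  0.37441309 -0.70776718] 44.9464635790531 mid [0.52459019 0.41228929 0.29466216] 0.018195360693482692 [ 0.55 -0.18  1.78  0.01  0.75 -0.02]
cap/mid/foot px [[262.0, 241.7], [243.5, 257.2], [226.2, 271.7]]
```

View pics/scene8.png

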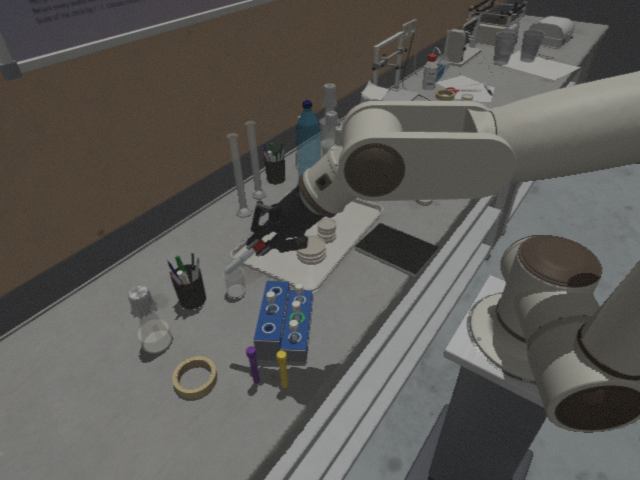

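View pics/top8.png

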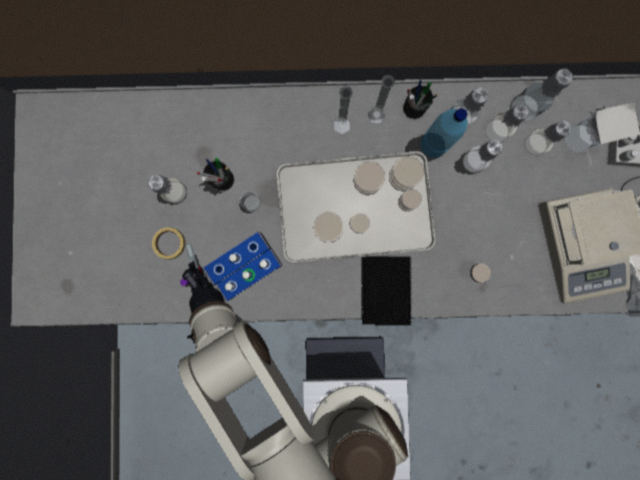

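The red tube leans in the grip, cap at about (260,245), foot at about (229,270) (predicted 226,272). Everything else looks undisturbed. I'll let it settle and check a close crop.

```bash
python3 -m creep '[[0,0,0,0,0,0],[0,0,0,0,0,0],[0,0,0,0,0,0],[0,0,0,0,0,0],[0,0,0,0,0,0]]'
python3 - <<'E'
from h import *
import cv2
c=camera("scene")["img"];t=camera("top")["img"]
a=cv2.resize(c[220:370,215:325,::-1],None,fx=4,fy=4,interpolation=cv2.INTER_CUBIC);b=cv2.resize(t[220:310,170:290,::-1],(340,255),interpolation=cv2.INTER_CUBIC)
o=np.zeros((600,790,3),np.uint8);o[:,:440]=a;o[:255,445:785]=b;cv2.imwrite("pics/c9.png",o)
s,p,Q=pose();z=Q.apply([0,0,1]);print(np.degrees(np.arccos(-z[2])),p,abs(s["dq"]).max(),s["width"])
E
```

```text
time: 12.9
tool_pos: [0.4979, 0.3954, 0.3291]
tcp_rot: [0.185, 0.448, 0.808, 0.334]
wrist_force: [-0.4, -0.4, -0.3]
width: 0.0179
44.978875737648075 [0.49777987 0.39539679 0.32908733] 0.0019532523532981225 0.018166249927169746
```

View pics/c9.png

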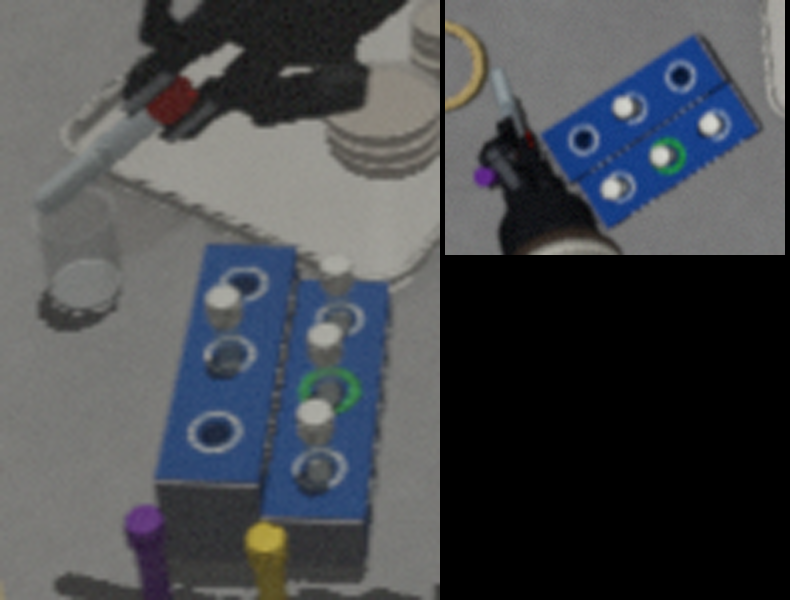

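The close crop shows three white caps level in the front row, the long tube still in the back middle hole, and the red tube held straight in the grip. It is steady at 45°.

```bash
python3 -c "
from rig import hand_in;print(hand_in())"
```

```text
the job is handed in; nothing more can be done
None
```

I moved the stray white-capped tube from the right end of the back row to the green-ringed middle hole of the front row. I pressed it down until it met the floor (13 N) and let go. I then drew the red tube out of the left back hole and tilted it to 45° with the cap up. I handed the job in while still holding it, at about 12.9 s.

**Last checks:**
- **Stray tube:** its cap top was within a pixel of where a fully seated tube should be.
- **Red tube:** the tool was tilted 45.0° and nearly still. The tube's middle was about 0.295 m above the bench, worked out from the arm pose. The gripper opening held at 18 mm, and the tube looked straight in the grip, with its foot about 3 pixels from the predicted spot.
- **Other tubes and objects:** the other tubes, the look-alikes and the bystander objects looked unmoved in the pictures; I judged that by eye.

**Small disagreements:**
- The gripper read 18 mm on the 20 mm caps.
- Closing the fingers pushed the tool up with 5–6 N each time.

No check failed.

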